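Trip-test the bench's safety breaker, then shut its sealed cover and hold it home

ROBOT

A 6-joint arm with a two-finger parallel gripper is mounted at the origin on the work surface. World frame = base frame: x ahead of the robot, y to its left, z up, the work surface at z = 0. Lengths are in m, angles in rad, forces in N, time in s.
With the tool pointing down it reaches from about 0.425 to 0.95 m from the base axis. Payload 3.5 kg.
Tool frame: the origin (TCP) lies between the finger pads; the fingertips stand 14 mm ahead of it and the grasp point (between the pads) lies 5 mm behind it (ctrl.tip_extent is the distance from the TCP to the fingertips, in m); x points along the fingers, z is the direction in which the jaws open and shut, and the axes are right-handed (so a half turn about x gives the same grasp; the last joint's range is limited). The gripper opens to 85 mm and grips with 20 to 120 N. Pads are 22 mm wide; open, the fingers measure 114 mm over their backs; the gripper's body (76 mm by 85 mm) begins 54 mm behind the grasp point. The pads swing forward as they close: fully open they stand 13 mm farther back than shut.
Start: joints at [-1.383, 0.286, 1.577, -0, 1.279, -0.15], TCP at [0.224, -0.637, 0.245] pointing down, gripper open.
Joint ranges: [-2.77, 2.77], [-0.9, 2.22], [0.21, 2.48], [-1.53, 4.67], [0.24, 2.81], [-2.84, 2.84]. Speed limits (rad/s): [2.79, 2.79, 3.14, 3.14, 3.14, 3.14].

INTERFACE

Orientations are given as a unit quaternion [x, y, z, w].
In Python, from plant import ctrl gives the robot as it stands.
- The arm moves only by the tool move_arm, never from a script. Its argument "commands" is one flat list of numbers, 4 for each row, row after row: the shift along the tool's x, y, z in units of 25 mm (1.0 is 25 mm), then the turn about the tool's x in units of 5 degrees (1.0 is 5 degrees). A call has 1 to 20 rows; each row shifts and turns the commanded pose from where the row before left it, along the tool's axes as they then stand; what a row does not reach is not made up. A row lasts 1/8 s, in which the tool goes at most 62.5 mm and 10.7 degrees, less where a joint would pass 70% of its speed; a pose out of reach is approached as far as the arm can. A call is refused whole if a number of a shift passes 1 or a number of a turn 1, either way. A call with a gripper value outside its range is refused whole. "jaw" is the finger opening in mm, from 0 to 85.4, set as the call begins (left out, the last holds). The fingers move at their own pace and stop on an object; "force" is the grip in N (left out, the last holds). Time passes only in rows, so rows that do not move let the fingers close. It gives the time, the measured TCP pose, the force and the opening at its end, in the units of the state.
- ctrl.get_state(): the state, without advancing time (a new reading comes with each control period).
- ctrl.read_camera(name): name is "scene" or "top" or "wrist"; returns the picture (420x560x3 uint8, red, green, blue); there is no depth.
- ctrl.get_calibration(name): a dict with "camera_matrix" (3x3 intrinsics, pixels), "camera_from_world" (4x4, takes a point from world to camera coordinates); the wrist camera has in their place "mount" (4x4, takes a point from camera to tool coordinates, whose origin is the TCP and whose axes are the tool frame's). Camera axes: x right, y down, z forward; pixel columns grow to the right and rows downward; lengths in m; the calibration is good to about 2 mm. A picture is of the moment at which its call begins: read the wrist's pose just before it. get_calibration takes no time and is no camera call.
- ctrl.sign_off(): hands the job in, once; it reports no verdict.
The state is a dict: "time": time; "qpos": joint angles; "dq": joint speeds; "joint_efforts": joint torques, N m; "eef_pos": TCP position; "tcp_rot": TCP orientation; "contact_force": force on the tool from outside, world axes, zero at the start; "wrist_torque": the same for the moment, N m; "opening": opening from 0.0 (shut) to 1.0 (fully open).
Only numpy, scipy, OpenCV 4.12 (cv2) and the standard library are available. Lean on these libraries where they do the work, as an engineer would, in place of code of your own. Each camera call takes 0.05 s, during which the arm holds its last target.

TASK

Do the monthly check on the carving bench's power box: press the breaker's test button so that its lever drops, then lift the lever back up. Swing the cover down, turn its wing fastener until the wing's slot lines up with the slot in the frame, press the cover fully home against its rubber seal and finish while holding it pressed there, pushing on the cover beside the wing so that the wing stays free for me to lock. Leave the bowl, the jar and the brush where they are.

Things in the scene. Friction and masses are not known exactly. Their poses are not given: they have to be found in the camera images.
- power_box: grey box 200 (x) x 180 (y) x 100 mm, fixed on the bench, bay upward. Origin: centre of its underside; x along the hinge, z up. Bay x -80..80, y -50..70, floor at z 64; in it the breaker's nose (x -22..22, y -36..36), flat face at z 75. Frame top z 100; its front bar y -90..-50. Outlets and a conduit stick out 50 mm at +x below z 95; foot lugs 27 mm in x
- test_button_top (a point): centre of the top of the breaker's square black test button, 14 x 14 mm, 7 mm proud of the nose, at x 0, y -21 mm in the box frame. Push straight down
- test_button (a joint): travel of the test button in m: 0 out, 0.006 fully in; springs back. It trips the lever at about 4 to 5 mm; needs 3 to 6 N
- rcd_lever_tip (a point): outer end of the breaker's black paddle lever (20 mm wide in y, 7 mm thick, 28 mm long from its pivot)
- rcd_lever_pivot (a point): pivot of the lever, at x 0, y 19 mm, z 72 mm in the box frame (3 mm below the nose's face); the lever turns about the box's y axis
- rcd_lever (a joint): angle of the lever in rad: 0 up (on), leaning 0.45 rad from upright towards the box's +x; 1.05 dropped (off), leaning 0.6 rad towards -x. It snaps to the nearer end from its dead centre at 0.525; about 1 N at its end moves it. To lift it, push its -x side towards +x, close above the nose's face (room under the dropped end: 18 mm)
- cover_hinge (a point): middle of the cover's hinge line, fixed on the box at y 88 mm, z 104 mm of the box frame; axes as the box's
- cover (a joint): opening of the cover (plate 196 x 180 x 5 mm, solid edge band 57 mm wide) in rad: 0 home, 1.57 upright, more leans to +y. Stiff hinge: stays where left (2 to 3 N at its edge moves it). Fastener out of line: its cross pin lands on the frame at about 0.08. In line: the seal carries it at about 0.035; about 10 N on the edge band brings it home; let go, it springs open again
- cover_edge (a point): middle of the cover's free edge, on its outer (top) face, 182 mm from the hinge line. x along the edge, z out of the outer face; the plate reaches from here towards +y of this frame
- wing_grip (a point): middle of the steel wing of the fastener, on the stud's axis, 158 mm from the hinge line, 18 mm from the cover's mid plane (15 mm above its outer face). The wing is a bar 34 mm long (its x), 9 mm thick (its y), 18 mm high, standing 6 to 24 mm above the outer face; its top has a screwdriver slot along it
- wing (a joint): angle of the wing in rad: 0 in line with the slot in the frame (wing and its slot parallel to the cover's free edge, in line with the two raised white ribs on the cover), growing clockwise seen from above; the pin passes within about 0.2 of 0. Turns with 0.04 N m
- frame_slot (a point): centre of the slot in the frame's front bar that takes the fastener's cross pin, 32 (x) x 10 mm, at the bar's top face: x 0, y -70, z 100 mm in the box frame
- bowl_centre (a point): pale blue bowl, 140 mm across, 55 mm high; its centre, half-way up. Bystander
- jar_centre (a point): screw-top glass jar with a white cap, 60 mm across, 85 mm high; its centre, half-way up. Bystander
- brush: wooden brush about 200 mm long, lying on the bench along its x; origin in the middle of its underside. Bystander

How it is judged:
On the way, in this order (a step that is already met when the one before it is completed fails the run):
1. the test button is pressed in and the lever has dropped, untouched by the fingers (value of joint test_button above 0.003 m and value of joint rcd_lever above 0.8 rad and contact force between the fingers and rcd_lever below 0.3 N).
2. the lever is lifted back up and the button is out (value of joint rcd_lever below 0.25 rad and value of joint test_button below 0.002 m), for 0.2 s.
3. the fastener is turned into line with the frame's slot (value of joint wing between -0.25 and 0.25 rad), for 0.2 s.
At the end, for the whole second after the job is handed in: Cover home (within 0.015 rad, 3 mm at its edge), fastener within 0.25 rad of the slot, fingers pressing the cover with over 4 N and not touching the wing; lever up (within 0.25 rad), button out; bowl, jar and brush within 30 mm of where they stood (all of step 2 and all of step 3 and value of joint cover below 0.015 rad and contact force between the fingers and cover above 4 N and contact force between the fingers and wing below 0.3 N and distance of each of bowl_centre, jar_centre, brush from where it was at the start of the episode below 0.03 m); the arm keeps its last pose, push and grip.
It fails at once if the bowl, the jar or the brush is pushed aside (distance of any of bowl_centre, jar_centre, brush from where it was at the start of the episode above 0.04 m).
It also fails if it takes over 70 s, if anything falls off the work surface, if the arm or the gripper's body presses on something with over 40 N, if the wrist force passes 120 N, or if a joint passes its speed limit or range.

## Working session

There is one attempt and no reset: what is moved stays moved. The work goes in short steps, Python scripts to look and compute and a tool call to move; the robot and the scene stay as the last step left them, time stands still between calls to the robot, and variables do not carry over. Pictures are saved under pics/ and viewed, and the job is handed in when it is done.

Besides the shell and the picture viewer there is one more tool, called as name(argument=value, ...), one argument or row to a line, values as JSON. move_arm: Moves the arm, as the interface text tells. Its arguments: {"type":"object","properties":{"commands":{"type":"array"},"jaw":{"type":"number"},"force":{"type":"number"}},"required":["commands"]}

```bash
ls; mkdir -p pics; cat > h.py <<'E'
import numpy as np, cv2, sys
from plant import ctrl
from scipy.spatial.transform import Rotation as R
def snap(n,f):
    s=ctrl.get_state(); im=ctrl.read_camera(n); cv2.imwrite('pics/'+f,im[:,:,::-1]); return s,im
def cam(n,s=None):
    c=ctrl.get_calibration(n);K=np.array(c['camera_matrix'])
    if n!='wrist': T=np.array(c['camera_from_world'])
    else:
        W=np.eye(4);W[:3,:3]=R.from_quat(s['tcp_rot']).as_matrix();W[:3,3]=s['eef_pos']
        T=np.linalg.inv(W@np.array(c['mount']))
    return K,T
def ray(KT,px):
    K,T=KT;d=T[:3,:3].T@np.linalg.inv(K)@np.array([px[0],px[1],1.]);o=-T[:3,:3].T@T[:3,3];return o,d/np.linalg.norm(d)
def onz(KT,px,z):
    o,d=ray(KT,px);return o+d*(z-o[2])/d[2]
def tri(a,pa,b,pb):
    o1,d1=ray(a,pa);o2,d2=ray(b,pb)
    t=np.linalg.lstsq(np.c_[d1,-d2],o2-o1,rcond=None)[0];p,q=o1+d1*t[0],o2+d2*t[1];return (p+q)/2,np.linalg.norm(p-q)
def proj(KT,p):
    K,T=KT;c=T[:3,:3]@np.asarray(p)+T[:3,3];u=K@c;return u[:2]/u[2]
E
python3 - <<'E'
from h import *
for n in ('scene','top','wrist'):
    s,_=snap(n,n+'0.png'); K,T=cam(n,s); print(n,K.round(1).tolist(),T.round(3).tolist())
print(s, ctrl.tip_extent)
E
```

```text
pics
scene [[503.3, 0.0, 287.9], [0.0, 503.3, 202.6], [0.0, 0.0, 1.0]] [[0.815, 0.58, 0.014, -0.49], [0.45, -0.618, -0.645, -0.18], [-0.365, 0.531, -0.764, 1.797], [0.0, 0.0, 0.0, 1.0]]
top [[533.3, 0.0, 275.8], [0.0, 533.3, 216.0], [0.0, 0.0, 1.0]] [[0.018, -1.0, 0.007, -0.012], [-0.985, -0.019, -0.172, 0.618], [0.172, -0.004, -0.985, 1.371], [0.0, 0.0, 0.0, 1.0]]
wrist [[326.6, 0.0, 282.5], [0.0, 326.6, 203.0], [0.0, 0.0, 1.0]] [[0.331, -0.943, -0.002, -0.674], [-0.893, -0.314, 0.322, -0.042], [-0.304, -0.105, -0.947, 0.382], [0.0, 0.0, 0.0, 1.0]]
{'time': 0.1, 'qpos': array([-1.38298605e+00,  2.87138216e-01,  1.57803895e+00,  4.49101946e-06,
        1.27856696e+00, -1.50012114e-01]), 'dq': array([ 0.00189029, -0.00157208, -0.00376491,  0.00130486,  0.00213836,
        0.00033803]), 'joint_efforts': array([ 5.89975916e-04, -4.07298839e+01, -2.93699831e+01, -1.40799957e-04,
        3.40659033e-03,  6.40148201e-07]), 'eef_pos': array([ 0.2236331 , -0.63628507,  0.24404016]), 'tcp_rot': array([ 0.40935847,  0.57748505, -0.40830106,  0.57639128]), 'contact_force': array([ 0.21000369, -0.3407713 ,  0.02799295]), 'wrist_torque': array([0.04437476, 0.02550059, 0.00393359]), 'opening': 0.9982568303972937} 0.014
```

View pics/scene0.png

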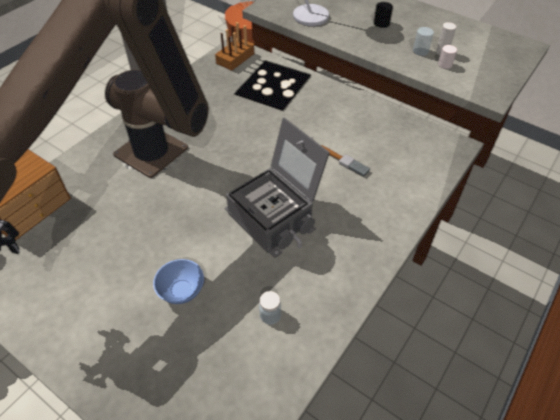

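View pics/top0.png

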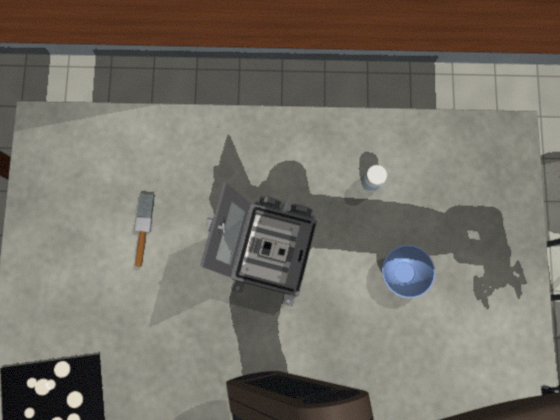

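View pics/wrist0.png

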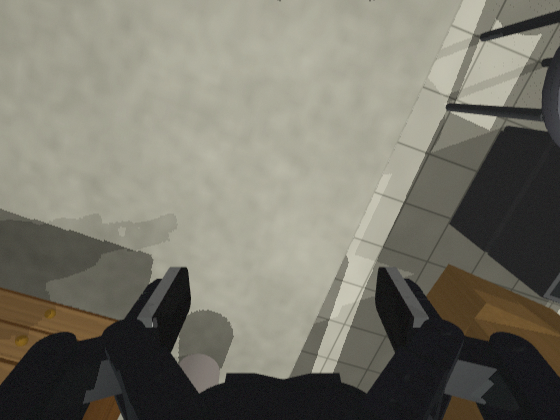

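The top view shows the box at about (275,250), with the cover open to image-left, the bowl at (408,272), the jar at (375,178) and the brush at (142,225). I'll zoom in.

```bash
python3 - <<'E'
import cv2
a=cv2.imread('pics/top0.png')[170:310,190:330];cv2.imwrite('pics/topz.png',cv2.resize(a,None,fx=4.2,fy=4.2,interpolation=cv2.INTER_CUBIC))
a=cv2.imread('pics/scene0.png')[110:260,215:365];cv2.imwrite('pics/scz.png',cv2.resize(a,None,fx=4,fy=4,interpolation=cv2.INTER_CUBIC))
E
```

```text
(no output)
```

View pics/topz.png

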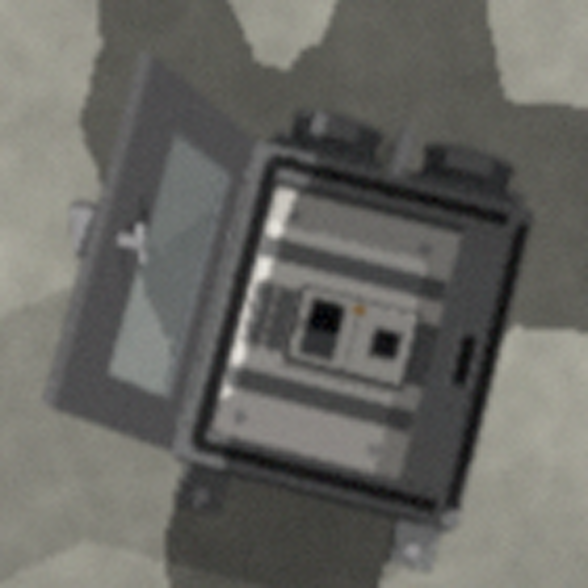

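View pics/scz.png

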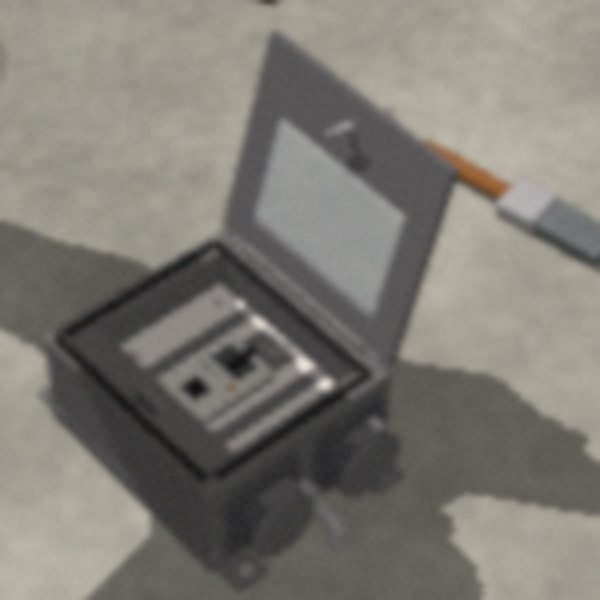

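The zoomed top view shows the test button at (281.7,251.7), the lever at (267,246) and the frame slot at (300.2,255.7). In the scene view the button is at (264,206.8) and the slot at (251.7,210).

```bash
cat > m1.py <<'E'
from h import *
Tp=cam('top');Sc=cam('scene')
z=lambda u,v:(190+u/4.2-.4,170+v/4.2-.4)
s=lambda u,v:(215+u/4-.4,110+v/4-.4)
for n,a,b in [('button',(385,343),(196,386)),('slot',(463,360),(147,402)),('frontR/+x corner',(527,210),(207,477)),('front -x',(452,515),(50,340)),('hinge -x',(188,455),(218,240)),('cov +x tip',(150,55),(455,175)),('cov -x tip',(50,400),(277,35))]:
    p,g=tri(Tp,z(*a),Sc,s(*b));print(n,p.round(4),round(g,4))
print(onz(Tp,z(385,343),.082),onz(Tp,z(463,360),.1))
for c in [(527,210),(452,515),(188,455)]: print(onz(Tp,z(*c),.1))
E
python3 m1.py
```

```text
button [ 0.5207 -0.0164  0.0836] 0.0007
slot [ 0.5098 -0.063   0.1024] 0.0009
frontR/+x corner [ 0.5981 -0.1016  0.1201] 0.0037
front -x [ 0.4152 -0.0586  0.1049] 0.003
hinge -x [0.4504 0.1027 0.1003] 0.0031
cov +x tip [0.6531 0.1158 0.2795] 0.0006
cov -x tip [0.4664 0.1618 0.2805] 0.0002
[ 0.52115447 -0.01621305  0.082     ] [ 0.50973459 -0.06347007  0.1       ]
[ 0.60284581 -0.1018721   0.1       ]
[ 0.41638973 -0.05780892  0.1       ]
[0.44931207 0.1016251  0.1       ]
```

```bash
cat >> h.py <<'E'
YAW=-0.236; O=np.array([0.526,0.0041,0.])
B=R.from_euler('z',YAW).as_matrix()
def w(p): return O+B@np.asarray(p,float)      # box -> world
def b(p): return B.T@(np.asarray(p)-O)
def st():
    s=ctrl.get_state();M=R.from_quat(s['tcp_rot']).as_matrix();tip=s['eef_pos']+M[:,0]*ctrl.tip_extent
    print('t',s['time'],'tip box mm',(b(tip)*1e3).round(1),'F',np.round(s['contact_force'],1),'open',round(s['opening'],3),'q5',s['qpos'][5].round(3),'zax box deg',np.degrees(np.arctan2(*(B.T@M[:,2])[[1,0]])).round(1))
    return s,M,tip
def go(tgt_mm):   # tip target in box frame: units along tool axes
    s,M,tip=st();d=w(np.array(tgt_mm)/1e3)-tip;print('  units xyz',(M.T@d/0.025).round(2))
E
python3 -c "
from h import *
s,M,t=st();print(M.round(3));go([0,-21,140])
print('origin vs slot',b([.5098,-.063,.1]),b([.5207,-.0164,.082]),b([.6531,.1158,.28]),b([.4664,.1618,.28]))"
```

```text
t 0.15 tip box mm [-144.2 -693.4  230.2] F [-0.5  0.2 -0.4] open 0.999 q5 -0.15 zax box deg -57.1
[[-0.     0.943  0.331]
 [ 0.002  0.331 -0.943]
 [-1.     0.    -0.002]]
t 0.15 tip box mm [-144.2 -693.4  230.2] F [-0.5  0.2 -0.4] open 0.999 q5 -0.15 zax box deg -57.1
  units xyz [  3.65  19.44 -19.45]
origin vs slot [-6.19401791e-05 -6.90278651e-02  1.00000000e-01] [-0.00035987 -0.02117098  0.082     ] [0.09745974 0.13832172 0.28      ] [-0.09482063  0.13939332  0.28      ]
```

move_arm(
  commands=[0,0.97,-0.97,0,0,0.97,-0.97,0,0,0.97,-0.97,0,0,0.97,-0.97,0,0,0.97,-0.97,0,0,0.97,-0.97,0,0,0.97,-0.97,0,0,0.97,-0.97,0,0,0.97,-0.97,0,0,0.97,-0.97,0,0,0.97,-0.97,0,0,0.97,-0.97,0,0,0.97,-0.97,0,0,0.97,-0.97,0,0,0.97,-0.97,0,0,0.97,-0.97,0,0,0.97,-0.97,0,0,0.97,-0.97,0,0,0.97,-0.97,0,0,0.97,-0.97,0],
  jaw=0,
  force=20,
)

```text
time: 2.65
eef_pos: [0.5207, -0.0174, 0.2451]
tcp_rot: [0.409, 0.577, -0.409, 0.577]
contact_force: [-0.2, 0.1, 1.2]
opening: -0.001
```

move_arm(
  commands=[0,0,0,1,0,0,0,1,0,0,0,1,0,0,0,1,0,0,0,1,0,0,0,1,0,0,0,0.6,0,0,0,0],
)

```text
time: 3.65
eef_pos: [0.5204, -0.0184, 0.245]
tcp_rot: [-0.556, -0.437, 0.556, -0.437]
contact_force: [-0.0, -0.4, -0.2]
opening: 0.001
```

```bash
python3 -c "
from h import *
go([0,-21,140]);s,i=snap('wrist','w1.png')"
```

```text
t 3.65 tip box mm [-2.00e-01 -2.32e+01  2.31e+02] F [-0.  -0.4 -0.2] open 0.001 q5 1.578 zax box deg -90.1
  units xyz [ 3.64  0.01 -0.09]
```

View pics/w1.png

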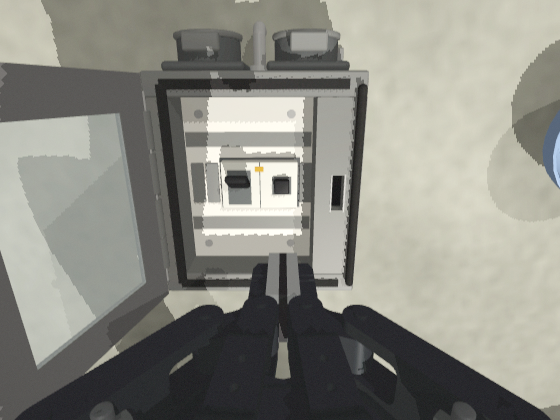

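The wrist view shows the box square in the picture: button at (282,186), slot at (337,193), lever at (237,182). I'll check these points against the box frame.

```bash
python3 -c "
from h import *
s=ctrl.get_state();W=cam('wrist',s)
print((b(onz(W,(282,186),.082))*1e3).round(1),(b(onz(W,(337,193),.1))*1e3).round(1),(b(tri(W,(282,186),cam('top'),(281.3,251.3))[0])*1e3).round(1))
print(proj(W,w([0,-21,.082*1]) if 0 else w([0,-.021,.082])),proj(W,s['eef_pos']+[0,0,-.014]))"
```

```text
[ -0.2 -22.6  82. ] [ -1.5 -70.9 100. ] [ -0.1 -21.8  82.5]
[280.32747138 185.80056472] [282.94803832 267.82718997]
```

move_arm(
  commands=[0.9,0,-0.05,0,0.9,0,0,0,0.9,0,0,0,0.9,0,0,0,0.9,0,0,0,0.8,0,0,0,0.4,0,0,0,0,0,0,0],
)

```text
time: 4.7
eef_pos: [0.5205, -0.0172, 0.1022]
tcp_rot: [-0.555, -0.438, 0.556, -0.437]
contact_force: [0.7, 0.1, -0.3]
opening: 0.001
```

```bash
python3 -c "
from h import *
go([0,-21,77])"
```

```text
t 4.7 tip box mm [ -0.4 -22.   88.2] F [ 0.7  0.1 -0.3] open 0.001 q5 1.581 zax box deg -90.1
  units xyz [ 0.45  0.02 -0.04]
```

move_arm(
  commands=[0.2,0,0,0,0.1,0,0,0,0.08,0,0,0,0.08,0,0,0,0,0,0,0,0,0,0,0],
)

```text
time: 5.45
eef_pos: [0.5213, -0.0174, 0.0917]
tcp_rot: [0.556, 0.437, -0.556, 0.437]
contact_force: [-0.5, 0.2, 3.7]
opening: 0.003
```

```bash
python3 -c "
from h import *
st();snap('wrist','w2.png')"
```

```text
t 5.45 tip box mm [  0.5 -22.   77.7] F [-0.5  0.2  3.7] open 0.003 q5 1.581 zax box deg -90.1
```

View pics/w2.png

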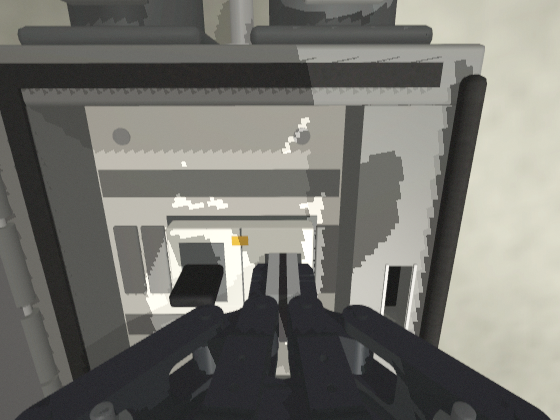

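```bash
cat > lev.py <<'E'
from h import *
s=ctrl.get_state();W=cam('wrist',s)
for n,p in [('up',(.012,.019,.097)),('down',(-.016,.019,.095)),('piv',(0,.019,.075))]: print(n,proj(W,w(p)).round())
E
python3 lev.py
```

```text
up [188. 267.]
down [195. 318.]
piv [202. 266.]
```

move_arm(
  commands=[0.08,0,0,0,0,0,0,0,0,0,0,0],
)

```text
time: 5.88
eef_pos: [0.5213, -0.0174, 0.09]
tcp_rot: [0.556, 0.437, -0.556, 0.437]
contact_force: [-0.6, -0.4, 6.6]
opening: 0.002
```

```bash
python3 -c "
from h import *
st();s,a=snap('wrist','w3.png');_,t=snap('scene','s3.png')
a=a[:,:,::-1][200:340,120:330];c=cv2.imread('pics/w2.png')[200:340,120:330]
t=t[:,:,::-1][160:240,230:310];u=cv2.imread('pics/scene0.png')[160:240,230:310]
r=lambda x:cv2.resize(x,(400,280),interpolation=cv2.INTER_CUBIC)
cv2.imwrite('pics/cmp.png',np.vstack([np.hstack([r(c),r(a)]),np.hstack([r(u),r(t)])]))"
```

```text
t 5.875 tip box mm [  0.5 -22.   76. ] F [-0.6 -0.4  6.6] open 0.002 q5 1.581 zax box deg -90.1
```

View pics/cmp.png

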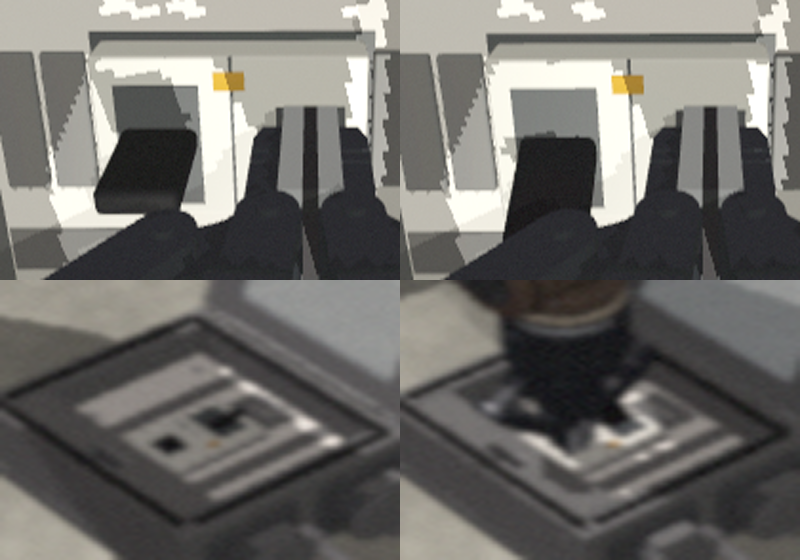

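move_arm(
  commands=[0,0,0,0,0,0,0,0,-0.5,0,0,0,-1,0,0,0,-1,0,0,0,0,0,0,0],
)

```text
time: 6.72
eef_pos: [0.522, -0.0175, 0.1538]
tcp_rot: [0.557, 0.436, -0.555, 0.438]
contact_force: [-0.5, 0.2, -0.7]
opening: 0.0
```

```bash
python3 -c "
from h import *
go([-42,20,78]);s,a=snap('wrist','w4.png')"; python3 lev.py
```

```text
t 6.725 tip box mm [  1.2 -22.  139.8] F [-0.5  0.2 -0.7] open 0.0 q5 1.581 zax box deg -90.1
  units xyz [ 2.46 -1.74 -1.67]
up [215. 216.]
down [219. 256.]
piv [223. 221.]
```

View pics/w4.png

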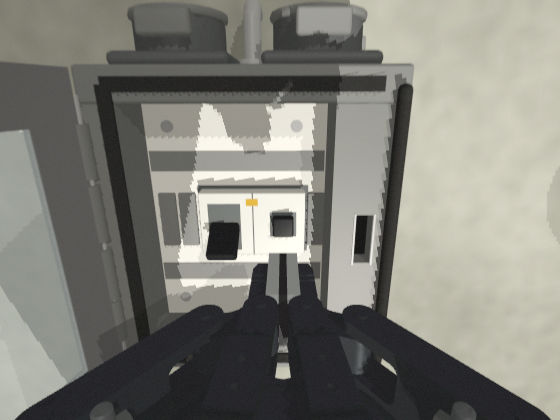

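move_arm(
  commands=[0,-0.87,-0.83,0,0,-0.87,-0.84,0,0,0,0,0,0.8,0,0,0,0.8,0,0,0,0.75,0,0,0,0,0,0,0],
)

```text
time: 7.65
eef_pos: [0.4869, 0.0332, 0.0906]
tcp_rot: [-0.555, -0.438, 0.557, -0.436]
contact_force: [0.1, 0.1, -1.0]
opening: 0.001
```

```bash
python3 -c "
from h import *
go([-11,20,80])"
```

```text
t 7.65 tip box mm [-44.9  19.1  76.6] F [ 0.1  0.1 -1. ] open 0.001 q5 1.67 zax box deg -90.2
  units xyz [-0.14  1.35 -0.04]
```

move_arm(
  commands=[-0.1,0.2,0,0,0,0.2,0,0,0,0.2,0,0,0,0.2,0,0,0,0.2,0,0,0,0.2,0,0,0,0.2,0,0,0,0,0,0],
)

```text
time: 8.65
eef_pos: [0.5213, 0.0256, 0.0954]
tcp_rot: [-0.555, -0.438, 0.557, -0.436]
contact_force: [-4.0, 1.2, 5.0]
opening: -0.002
```

```bash
python3 -c "
from h import *
st();s,a=snap('wrist','w5.png')";python3 lev.py
```

```text
t 8.65 tip box mm [-9.7 19.8 81.4] F [-4.   1.2  5. ] open -0.002 q5 1.663 zax box deg -90.1
up [285. 242.]
down [285. 295.]
piv [284. 245.]
```

View pics/w5.png

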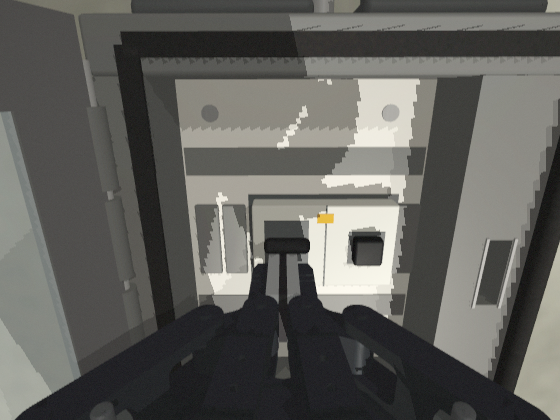

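move_arm(
  commands=[0,-0.4,0,0,0,-0.4,0,0,-0.8,0,0,0,-1,0,0,0,-1,0,0,0,0,0,0,0],
)

```text
time: 9.45
eef_pos: [0.5042, 0.0299, 0.1678]
tcp_rot: [0.557, 0.436, -0.554, 0.439]
contact_force: [0.8, 0.6, 0.9]
opening: -0.003
```

```bash
python3 -c "
from h import *
st();s,a=snap('wrist','w6.png')";python3 lev.py
```

```text
t 9.45 tip box mm [-27.1  20.  153.8] F [0.8 0.6 0.9] open -0.003 q5 1.667 zax box deg -90.1
up [284. 165.]
down [284. 207.]
piv [284. 175.]
```

View pics/w6.png

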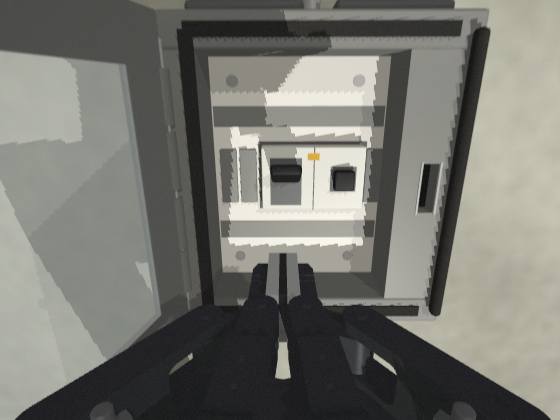

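move_arm(
  commands=[-1,0,0,0,-1,0,0,0,-1,0,0,0,-1,0,0,0,-1,0,0,0,-1,0,0,0,-0.7,0,0,0,0,-0.4,-1,0,0,-0.4,-1,0,0,0,-1,0,0,0,-1,0,0,0,-1,0,0,0,-1,0,0,0,-1,0,0,0,-0.6,0,0,0,0,0,0,0,0,0],
)

```text
time: 11.62
eef_pos: [0.5283, 0.2188, 0.3327]
tcp_rot: [-0.556, -0.437, 0.556, -0.437]
contact_force: [-0.0, 0.6, -0.1]
opening: 0.0
```

```bash
python3 -c "
from h import *
go([-50,210,232]);s,a=snap('wrist','w7.png');snap('top','t7.png')"
```

```text
t 11.625 tip box mm [-48.  209.3 318.7] F [-0.   0.6 -0.1] open 0.0 q5 2.025 zax box deg -90.1
  units xyz [ 3.47 -0.08 -0.03]
```

View pics/w7.png

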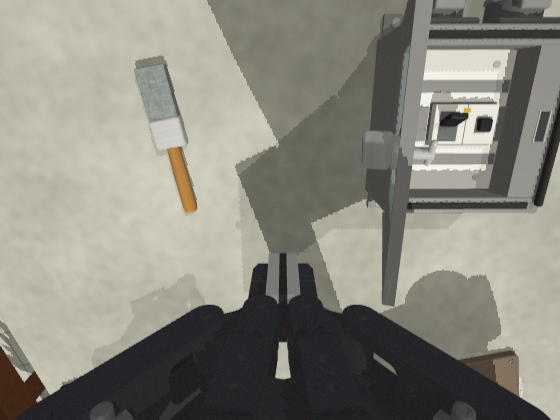

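The wrist view shows the cover edge-on at columns 385–430, the wing behind it near (380,150), and the brush at (170,135), well below the hand.

move_arm(
  commands=[0.8,0,0,0,0.8,0,0,0,0.8,0,0,0,0,0,0.6,0,0,0,0.6,0,0,0,0.6,0,0,0,0.6,0,0,0,0.6,0,0,0,0.6,0,0,0,0.6,0,0,0,0,0],
)

```text
time: 13.1
eef_pos: [0.5032, 0.116, 0.2726]
tcp_rot: [-0.556, -0.437, 0.557, -0.437]
contact_force: [0.3, 0.1, -0.1]
opening: 0.0
```

```bash
python3 -c "
from h import *
go([-50,102,258]);snap('scene','s8.png')"
```

```text
t 13.1 tip box mm [-48.4 103.4 258.6] F [ 0.3  0.1 -0.1] open 0.0 q5 1.841 zax box deg -90.2
  units xyz [ 0.03 -0.06  0.06]
```

View pics/s8.png

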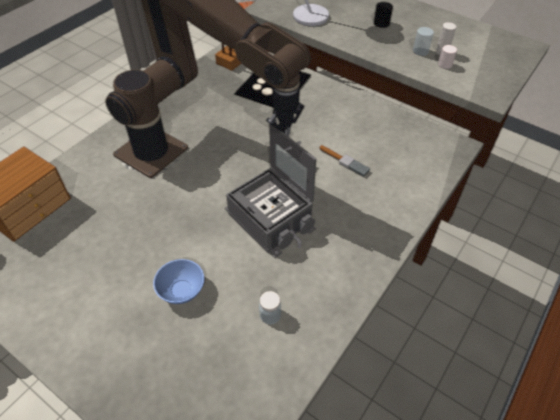

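The cover at (290,165) is now nearly upright with the hand just behind it. I'll follow the arc down.

move_arm(
  commands=[0.18,0,0.78,0,0.18,0,0.78,0,0.3,0,0.72,0,0.3,0,0.72,0,0.48,0,0.62,0,0.48,0,0.62,0,0.62,0,0.48,0,0.62,0,0.48,0,0,0,0,0],
)

```text
time: 14.28
eef_pos: [0.4715, -0.0095, 0.1917]
tcp_rot: [-0.555, -0.438, 0.557, -0.435]
contact_force: [-0.2, -0.1, 0.5]
opening: -0.0
```

```bash
python3 -c "
from h import *
go([-50,-39,150]);snap('scene','s9.png');snap('wrist','w9.png')"
```

```text
t 14.275 tip box mm [-49.9 -25.9 177.7] F [-0.2 -0.1  0.5] open -0.0 q5 1.575 zax box deg -90.2
  units xyz [1.11 0.   0.52]
```

View pics/w9.png

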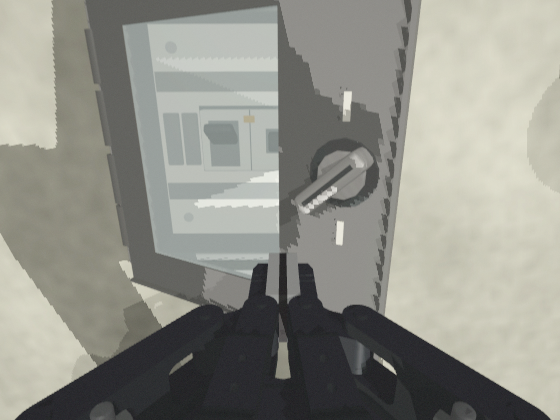

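The wing runs from (297,203) to (367,155), with the ribs at (347,107) and (340,233). It sits about 55° clockwise of the ribs. I'll keep lowering.

move_arm(
  commands=[0.5,0,0.24,0,0.5,0,0.2,0,0.5,0,0.14,0,0.45,0,0.1,0,0,0,0,0],
)

```text
time: 15.0
eef_pos: [0.468, -0.0254, 0.1438]
tcp_rot: [-0.555, -0.438, 0.557, -0.436]
contact_force: [-0.6, 0.3, -0.2]
opening: 0.001
```

```bash
python3 -c "
from h import *
st()"
```

```text
t 15.0 tip box mm [-49.5 -42.3 129.8] F [-0.6  0.3 -0.2] open 0.001 q5 1.538 zax box deg -90.1
```

move_arm(
  commands=[0.2,0,0,0,0.15,0,0,0,0.15,0,0,0,0,0,0,0],
)

```text
time: 15.5
eef_pos: [0.4688, -0.0254, 0.1325]
tcp_rot: [-0.556, -0.437, 0.556, -0.437]
contact_force: [-0.3, -0.8, -0.6]
opening: 0.002
```

```bash
python3 -c "
from h import *
st()"
```

```text
t 15.5 tip box mm [-48.7 -42.1 118.5] F [-0.3 -0.8 -0.6] open 0.002 q5 1.538 zax box deg -90.1
```

move_arm(
  commands=[0.06,0,0,0,0.06,0,0,0,0,0,0,0],
)

```text
time: 15.88
eef_pos: [0.4693, -0.0256, 0.1312]
tcp_rot: [-0.556, -0.437, 0.556, -0.437]
contact_force: [-3.6, 0.6, 6.5]
opening: 0.002
```

```bash
python3 -c "
from h import *
st()"
```

```text
t 15.875 tip box mm [-48.2 -42.2 117.2] F [-3.6  0.6  6.5] open 0.002 q5 1.538 zax box deg -90.1
```

move_arm(
  commands=[-1,0,0,0,-1,0,0.2,0,-1,0,0.5,0,0,0,0,0,0,0,0,0],
  jaw=40,
)

```text
time: 16.5
eef_pos: [0.4644, -0.0422, 0.2038]
tcp_rot: [-0.556, -0.437, 0.556, -0.437]
contact_force: [-0.6, 0.2, -0.4]
opening: 0.468
```

```bash
python3 -c "
from h import *
st();snap('wrist','w10.png')"
```

```text
t 16.5 tip box mm [-49.1 -59.4 189.8] F [-0.6  0.2 -0.4] open 0.468 q5 1.5 zax box deg -90.1
```

View pics/w10.png

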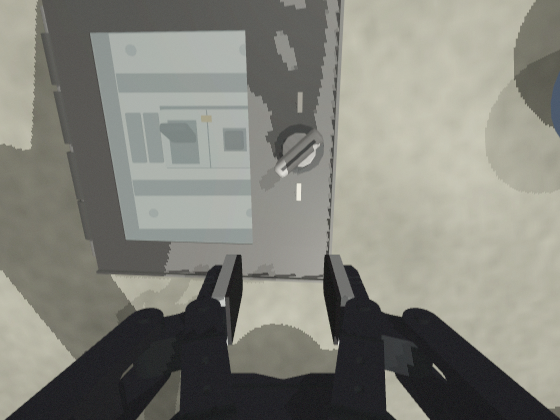

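```bash
python3 -c "
import cv2
a=cv2.imread('pics/w10.png')[85:210,235:360];cv2.imwrite('pics/w10z.png',cv2.resize(a,None,fx=4.8,fy=4.8,interpolation=cv2.INTER_CUBIC))"
```

```text
(no output)
```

View pics/w10z.png

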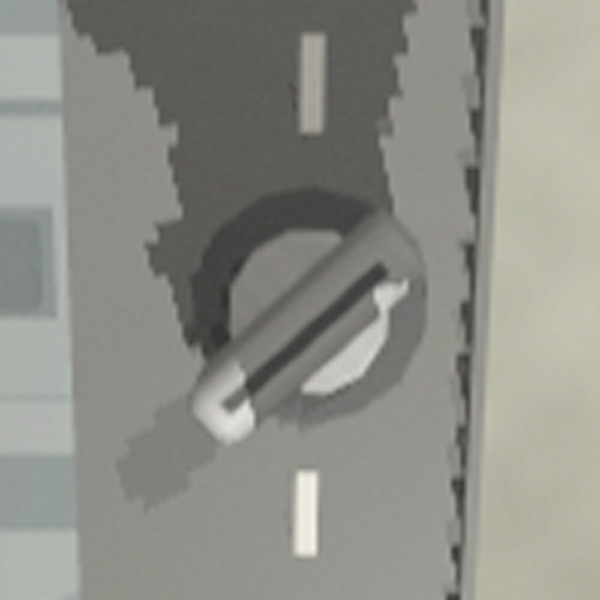

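```bash
python3 -c "
from h import *
s=ctrl.get_state()
W=cam('wrist',s)
f=lambda u,v:(235+u/4.8-.4,85+v/4.8-.4)
h=.143
a=b(onz(W,f(232,405),h));c=b(onz(W,f(383,268),h));print(a*1e3,c*1e3,np.degrees(np.arctan2(*(c-a)[[1,0]])),(a+c)/2*1e3, np.linalg.norm(c-a))
r1=b(onz(W,f(313,83),.12));r2=b(onz(W,f(307,513),.12));print(r1*1e3,r2*1e3)
print('calc wing', 88-158*np.cos(.08)-20*np.sin(.08),)
"
```

```text
[ -9.88279517 -59.42014822 143.        ] [  6.85562801 -77.55960872 143.        ] -47.30032278167955 [ -1.51358358 -68.48987847 143.        ] 0.02468227780370515
[ 27.38769703 -69.99536348 120.        ] [-30.81437416 -70.02801157 120.        ]
calc wing -71.09296347519731
```

move_arm(
  commands=[0,0.96,0.21,0,0,0.96,0.21,0,0,0,0,1,0,0,0,1,0,0,0,1,0,0,0,1,0,0,0,1,0,0,0,1,0,0,0,1,0,0,0,1,0,0,0,1,0,0,0,0.4,0.8,0,0,0,0.8,0,0,0,0,0,0,0],
  jaw=35,
)

```text
time: 18.42
eef_pos: [0.5074, -0.0633, 0.1623]
tcp_rot: [-0.682, -0.18, 0.686, -0.178]
contact_force: [-0.6, 0.3, 0.2]
opening: 0.412
```

```bash
python3 -c "
from h import *
go([-1,-70,126]);snap('wrist','w11.png')"
```

```text
t 18.425 tip box mm [ -2.4 -69.9 148.3] F [-0.6  0.3  0.2] open 0.412 q5 2.306 zax box deg -137.1
  units xyz [ 0.89  0.05 -0.04]
```

View pics/w11.png

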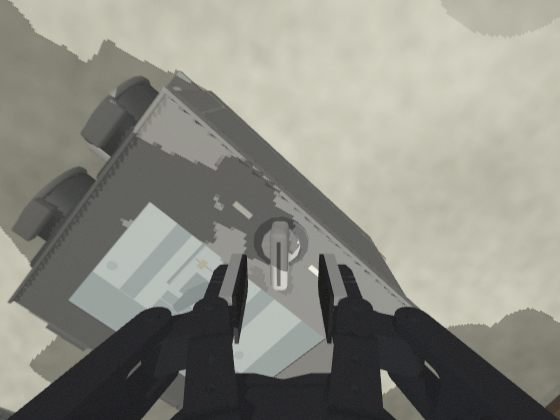

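The wing lies vertical at column 280, midway between the pads. I'll descend and close on it.

move_arm(
  commands=[0.45,0.04,0,0,0.43,0,0,0,0,0,0,0],
)

```text
time: 18.85
eef_pos: [0.5087, -0.0647, 0.1416]
tcp_rot: [-0.683, -0.18, 0.685, -0.179]
contact_force: [0.1, -0.2, 0.4]
opening: 0.409
```

move_arm(
  commands=[0,0,0,0,0,0,0,0,0,0,0,0,0,0,0,0],
  jaw=0,
  force=25,
)

```text
time: 19.35
eef_pos: [0.5099, -0.0649, 0.1433]
tcp_rot: [0.684, 0.179, -0.684, 0.179]
contact_force: [1.4, 0.9, 0.3]
opening: 0.097
```

```bash
python3 -c "
from h import *
st();print(ctrl.get_state()['opening']*85.4)"
```

```text
t 19.35 tip box mm [  0.5 -70.9 129.3] F [1.4 0.9 0.3] open 0.097 q5 2.305 zax box deg -137.1
8.280543274151075
```

Gripped at about 8–9 mm, which matches the wing's thickness. I'll turn it by −47°.

move_arm(
  commands=[0,0,0,-1,0,0,0,-1,0,0,0,-1,0,0,0,-1,0,0,0,-1,0,0,0,-1,0,0,0,-1,0,0,0,-1,0,0,0,-1,0,0,0,-0.4,0,0,0,0,0,0,0,0],
)

```text
time: 20.85
eef_pos: [0.5109, -0.0636, 0.1428]
tcp_rot: [0.558, 0.437, -0.554, 0.437]
contact_force: [7.4, 5.8, -4.1]
opening: 0.094
```

```bash
python3 -c "
from h import *
st();print(ctrl.get_state()['wrist_torque'])"
```

```text
t 20.85 tip box mm [  1.2 -69.3 128.8] F [ 7.4  5.8 -4.1] open 0.094 q5 1.484 zax box deg -90.2
[ 0.58184806 -0.84388618 -0.00665242]
```

Opening the jaws, rising straight up and looking.

move_arm(
  commands=[0,0,0,0,0,0,0,0,-1,0,0,0,-1,0,0,0,-0.6,0,0,0,0,-0.8,0,0,0,-0.8,0,0,0,0,0,0],
  jaw=35,
)

```text
time: 21.85
eef_pos: [0.4697, -0.0553, 0.2074]
tcp_rot: [-0.556, -0.437, 0.556, -0.437]
contact_force: [-0.1, 0.1, -0.3]
opening: 0.407
```

```bash
python3 -c "
from h import *
st();snap('wrist','w12.png')
import cv2
a=cv2.imread('pics/w12.png');a=a[60:260,220:400];cv2.imwrite('pics/w12z.png',cv2.resize(a,None,fx=3,fy=3,interpolation=cv2.INTER_CUBIC))"
```

```text
t 21.85 tip box mm [-40.9 -70.9 193.4] F [-0.1  0.1 -0.3] open 0.407 q5 1.477 zax box deg -90.1
```

View pics/w12z.png

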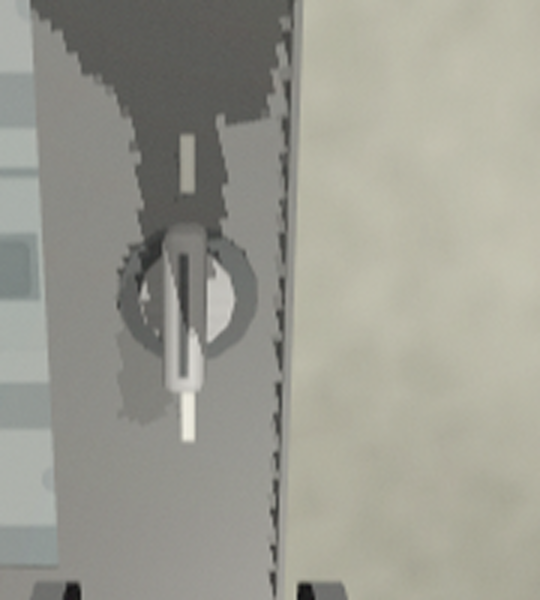

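The wing is at column 183 with the ribs at column 187, and they are parallel, so it is in line. Now I'll press the band beside it with closed fingers.

move_arm(
  commands=[0,-0.2,0.1,0,0,0,0,0,0.9,0,0,0,0.9,0,0,0,0.8,0,0,0,0,0,0,0],
  jaw=0,
)

```text
time: 22.65
eef_pos: [0.4642, -0.0564, 0.1411]
tcp_rot: [-0.555, -0.438, 0.557, -0.436]
contact_force: [-0.1, -0.4, 0.4]
opening: -0.002
```

move_arm(
  commands=[0.15,0,0,0,0.15,0,0,0,0.15,0,0,0,0.15,0,0,0,0,0,0,0],
)

```text
time: 23.28
eef_pos: [0.4651, -0.0567, 0.1276]
tcp_rot: [-0.556, -0.437, 0.556, -0.437]
contact_force: [-0.3, 0.5, 0.4]
opening: 0.005
```

```bash
python3 -c "
from h import *
st()"
```

```text
t 23.275 tip box mm [-45.  -73.4 113.6] F [-0.3  0.5  0.4] open 0.005 q5 1.471 zax box deg -90.1
```

move_arm(
  commands=[0.1,0,0,0,0.1,0,0,0,0.08,0,0,0,0,0,0,0],
)

```text
time: 23.78
eef_pos: [0.4653, -0.057, 0.1216]
tcp_rot: [-0.556, -0.437, 0.556, -0.437]
contact_force: [-3.8, 0.4, 6.3]
opening: 0.002
```

```bash
python3 -c "
from h import *
st()"
```

```text
t 23.775 tip box mm [-44.7 -73.6 107.6] F [-3.8  0.4  6.3] open 0.002 q5 1.471 zax box deg -90.1
```

move_arm(
  commands=[0.08,0,0,0,0.08,0,0,0,0.08,0,0,0,0,0,0,0,0,0,0,0],
)

```text
time: 24.4
eef_pos: [0.4655, -0.0571, 0.1207]
tcp_rot: [-0.554, -0.438, 0.557, -0.437]
contact_force: [-16.8, 2.9, 33.8]
opening: -0.002
```

```bash
python3 -c "
from h import *
st()"
```

```text
t 24.4 tip box mm [-44.6 -73.6 106.7] F [-16.8   2.9  33.8] open -0.002 q5 1.471 zax box deg -90.1
```

Firm stop at 106.7 mm, against 106.5 expected for home. I'll ease the push a little and verify.

move_arm(
  commands=[-0.07,0,0,0,0,0,0,0,0,0,0,0],
)

```text
time: 24.78
eef_pos: [0.4655, -0.0571, 0.1208]
tcp_rot: [-0.555, -0.438, 0.556, -0.437]
contact_force: [-12.6, 1.7, 25.3]
opening: 0.001
```

```bash
python3 -c "
from h import *
st();snap('wrist','w13.png');snap('top','t13.png');snap('scene','s13.png');st()"
```

```text
t 24.775 tip box mm [-44.6 -73.6 106.8] F [-12.6   1.7  25.3] open 0.001 q5 1.471 zax box deg -90.1
t 24.925 tip box mm [-44.6 -73.6 106.8] F [-12.7   3.1  24.8] open 0.004 q5 1.471 zax box deg -90.1
```

View pics/w13.png

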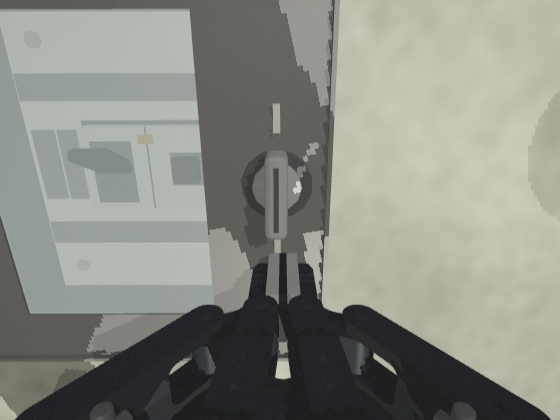

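View pics/t13.png

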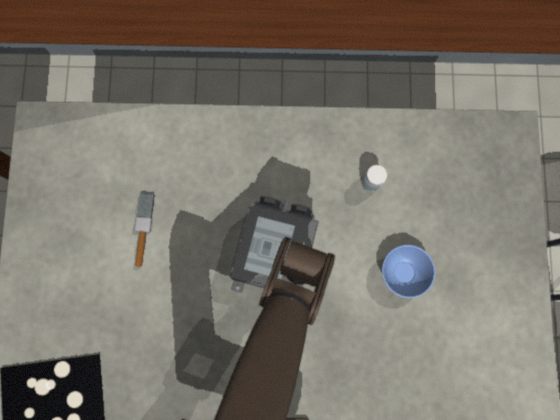

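The wing (column 276) lies between the ribs (276, 277) and clear of the fingers. The bowl (408,272), jar (375,178) and brush (142,225) have not moved. I'll check the lever through the window, then hand in.

```bash
python3 lev.py; python3 -c "
import numpy as np,cv2
a=cv2.imread('pics/top0.png').astype(int);c=cv2.imread('pics/t13.png').astype(int)
for n,(y0,y1,x0,x1) in dict(bowl=(243,300,380,437),jar=(162,192,362,390),brush=(188,268,132,156)).items(): print(n,np.abs(a-c)[y0:y1,x0:x1].mean().round(2))
from h import *
print(ctrl.sign_off())"
```

```text
up [ 86. 151.]
down [ 99. 206.]
piv [113. 166.]
bowl 16.65
jar 1.68
brush 1.82
the job is handed in; nothing more can be done
None
```

```bash
python3 -c "
import cv2,numpy as np
for f in ('top0','t13','scene0','s13'):
    h=cv2.cvtColor(cv2.imread(f'pics/{f}.png'),cv2.COLOR_BGR2HSV);m=cv2.inRange(h,(105,90,40),(125,255,255))
    n,l,s,c=cv2.connectedComponentsWithStats(m);i=1+np.argmax(s[1:,4]);print(f,s[i],c[i].round(1))"
```

```text
top0 [ 383  246   51   51 1614] [408.1 271.4]
t13 [ 383  246   51   51 1643] [408.1 270.4]
scene0 [198 278   4   4   7] [199.4 279.4]
s13 [168 266   6   7  10] [170.1 269.1]
```

I did the check and handed it in at about 25 s, while still holding the cover pressed home. The hand-in gives no verdict, so these are my own last checks:

- **Breaker:** The test button went fully in at about 6.6 N. The pictures showed the lever dropped, then back up after I pushed it. Through the window at the end, it was still in the up position.
- **Wing:** It started about 47° clockwise. I turned it back, and it now lies in line with the two white ribs. The closed fingers press about 45 mm from the wing's axis and don't touch it.
- **Cover:** It is against its stop, with the fingertips at 106.8 mm against 106.5 expected for home. The push is about 25 N. It briefly reached 34 N before I eased off.
- **Bowl, jar and brush:** None of them moved. A brightness comparison of the bowl's area did disagree, with a mean change of 16.7. Its outline has the same bounds before and after, so I put that down to the changed lighting. My colour check of the bowl in the scene view found too few pixels to use.

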